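Sweep the sawn offcuts off the stand into the bin

TASK

Clear the sawing stand: with the fingertips, lightly sweep all four wooden offcuts along the top and off the end where the open bin stands, so that they drop into the bin. Only push them, never pinch them hard or pick them up, and leave the block plane, the tape measure, the mallet and the jar where they are.

Things in the scene. Friction and masses are not known exactly. Their poses are not given: they have to be found in the camera images.
- stand: Bench-top sawing stand, fixed: plywood top 260 (x) x 340 (y) x 24 mm on two end boards. Origin on the bench under its middle; z up, x away from the robot, turned up to 9 degrees from world. The top's upper face is 150 mm above the origin; its ends at y = +-170 mm are open. Along the far edge runs a wooden fence, 25 mm thick, 30 mm above the top, inner face at x = +105 mm.
- bin: Offcut bin, fixed: open grey plastic tote 240 (x) x 160 (y) x 118 mm high, walls 4 mm. Origin at the centre of its underside, axes parallel to the stand's. It stands at the left or right end of the stand (origin at stand y = +225 or -225 mm), tucked 25 mm under the overhanging top; its rim is 32 mm below the top's face and the opening reaches 131 mm out from the top's end.
- case: Closed black drill case, fixed, 240 x 160 x 114 mm high (120 mm with its handle), origin at the centre of its underside, axes parallel to the stand's. It stands at the other end of the stand, opposite the bin.
- offcut_long: Offcut, rectangular piece 60 (x) x 44 (y) x 20 (z) mm. Loose sawn softwood, brown; the origin is at its centre, its z axis points up as it first lies. It lies flat anywhere on the far two thirds of the stand's top, at any yaw; 10 to 45 g, slides easily.
- offcut_short: Offcut, rectangular piece 44 (x) x 30 (y) x 20 (z) mm. Loose sawn softwood, brown; the origin is at its centre, its z axis points up as it first lies. It lies flat anywhere on the far two thirds of the stand's top, at any yaw; 10 to 45 g, slides easily.
- offcut_block: Offcut, square block 38 (x) x 38 (y) x 30 (z) mm. Loose sawn softwood, brown; the origin is at its centre, its z axis points up as it first lies. It lies flat anywhere on the far two thirds of the stand's top, at any yaw; 10 to 45 g, slides easily.
- offcut_lap: Offcut, end of a half-lap joint, 52 (x) x 34 (y) x 24 (z) mm, the last 24 mm at its +x end only half as thick (the lower 12 mm). Loose sawn softwood, brown; the origin is at its centre, its z axis points up as it first lies. It lies flat anywhere on the far two thirds of the stand's top, at any yaw; 10 to 45 g, slides easily.
- plane: Block plane, steel, 155 (x) x 50 (y) x 60 mm high, loose, 0.65 kg, lying on the near edge of the stand's top and along that edge (centre at about stand x = -94 mm, over the left or the right half). Origin at the centre of its sole. To be left alone.
- tape: Tape measure, 75 x 70 x 34 mm high, lying flat, loose, 0.35 kg, on the near edge of the stand's top beside the plane (centre at about stand x = -92 mm). Origin at the centre of its underside. To be left alone.
- mallet: Joiner's mallet lying on the bench beyond the fence, loose, 380 mm long, 65 mm high, roughly along the stand's y, its head 85 x 115 mm. Origin on the bench under the middle of its head. To be left alone.
- jar: Screw-top jar, 68 mm in diameter and 85 mm tall, standing on the bench beyond the fence, loose. Origin at the centre of its underside. To be left alone.

How it is judged:
By the outcome, as a careful person would: the job done as asked, in the order asked, and still so for the second after the job is handed in, with the robot touching nothing.
It also fails if it takes over 67 s, if anything falls off the work surface, if the arm or the gripper's body presses on something with over 40 N, if the wrist force passes 120 N, or if a joint passes its speed limit or range.

ROBOT

A 7-joint arm with a two-finger parallel gripper is mounted at the origin on the work surface. World frame = base frame: x ahead of the robot, y to its left, z up, the work surface at z = 0. Lengths are in m, angles in rad, forces in N, time in s.
With the tool pointing down it reaches from about 0.4 to 0.85 m from the base axis. Payload 10.4 kg.
Tool frame: the origin (TCP) lies at the very end of the fingers, on their centre line; the grasp point (between the pads) lies 19 mm behind it (r.pinch_z is the distance from the TCP to the grasp point, in m); z points along the fingers, y is the line along which they close (so a half turn about z gives the same grasp; the last joint's range is limited). The gripper opens to 87 mm and grips with 3 to 60 N. Pads are 19 mm wide; open, the fingers measure 117 mm over their backs; the gripper's body (75 mm by 190 mm) begins 51 mm behind the grasp point.
Start: joints at [-1.125, 0.332, -0.065, 1.46, 0.022, 1.35, -0.088], TCP at [0.282, 0.558, 0.223] pointing down, gripper open.
Joint ranges: [-2.6, 2.6], [-0.5, 2.12], [-1.47, 1.34], [0.16, 2.42], [-1.27, 4.41], [0.06, 2.06], [-2.6, 2.6]. Speed limits (rad/s): [2.22, 2.22, 2.79, 2.79, 3.14, 3.14, 3.14].

INTERFACE

Orientations are given as a unit quaternion [x, y, z, w].
In Python, from bench import sensors, vision, r gives the robot as it stands.
- The arm moves only by the shell command python3 -m crank 'ROWS' [OPENING] [FORCE]. ROWS is JSON, a list of rows, each a list of 2 entries, a list of its own where there are three numbers: the shift along the tool's x, y, z normalised to -1 to 1, where 1 is 3 cm, then the turn about the tool's z normalised to -1 to 1, where 1 is 8 degrees. A call has 1 to 12 rows; each row shifts and turns the commanded pose from where the row before left it, along the tool's axes as they then stand; what a row does not reach is not made up. A row lasts 1/8 s, in which the tool goes at most 62.5 mm and 10.7 degrees, less where a joint would pass 70% of its speed; a pose out of reach is approached as far as the arm can. A call with a number of a shift or a turn outside -1 to 1 is refused whole. A call with a gripper value outside its range is refused whole. OPENING is the opening, from 0 (shut) to 1 (fully open), set as the call begins (- or left out, the last holds). The fingers move at their own pace and stop on an object; FORCE is the grip in N (left out, the last holds). Time passes only in rows, so rows that do not move let the fingers close. It gives the time, the measured TCP pose, the force, the opening and the grip force at its end, in the units of the state.
- sensors.read_state(): the state, without advancing time (a new reading comes with each control period).
- vision.camera(name): name is "side" or "top" or "wrist"; returns the picture (400x640x3 uint8, red, green, blue); there is no depth.
- vision.camera_model(name): a dict with "vertical_fov" (degrees; the focal length in pixels is half the picture's height over the tangent of half this angle, whatever the lens; pixels are square), "cx", "cy" (the principal point, pixels), "camera_from_world" (4x4, takes a point from world to camera coordinates); the wrist camera has in their place "hand_eye" (4x4, takes a point from camera to tool coordinates, whose origin is the TCP and whose axes are the flange's). Camera axes: x right, y down, z forward; pixel columns grow to the right and rows downward; lengths in m; the calibration is good to about 2 mm. A picture is of the moment at which its call begins: read the wrist's pose just before it. camera_model takes no time and is no camera call.
- r.close_job(): hands the job in; it is judged then, once.
The state is a dict: "time": time; "joint_positions": joint angles; "joint_vel": joint speeds; "joint_torque": joint torques, N m; "ee_pos": TCP position; "eef_rot": TCP orientation; "ft_force": force on the tool from outside, world axes, zero at the start; "torque": the same for the moment, N m; "width": finger opening in m; "grip_force": force on a finger pad.
Only numpy, scipy, OpenCV 4.12 (cv2) and the standard library are available. Lean on these libraries where they do the work, as an engineer would, in place of code of your own. Each camera call takes 0.05 s, during which the arm holds its last target. There are 200 camera calls.

## Working session

There is one attempt and no reset: what is moved stays moved. The work goes in short steps, Python scripts to look and compute and a shell command to move; the robot and the scene stay as the last step left them, time stands still between calls to the robot, and variables do not carry over. Pictures are saved under pics/ and viewed, at most 10 in all, crops included, and the job is handed in when it is done.

```bash
ls; mkdir -p pics
python3 - <<'E'
from bench import sensors, vision, r
import cv2,numpy as np
s=sensors.read_state(); print(s['time'],s['ee_pos'],s['eef_rot'],s['width'])
for n in ('top','side'):
    m=vision.camera_model(n); print(n,m['vertical_fov'],m['cx'],m['cy'],np.round(m['camera_from_world'],4).tolist())
    cv2.imwrite(f'pics/{n}0.png',cv2.cvtColor(vision.camera(n),cv2.COLOR_RGB2BGR))
E
```

```text
pics
0.0 [0.28222583 0.55723832 0.22178436] [ 2.32257163e-01  9.72654178e-01 -6.66286743e-04 -1.27618735e-04] 0.08680796807217696
top 57.616295519214304 323.35665581608146 200.89729604161724 [[-0.019, -0.9998, 0.0042, 0.0209], [-0.9981, 0.0188, -0.058, 0.6126], [0.0579, -0.0053, -0.9983, 0.7773], [0.0, 0.0, 0.0, 1.0]]
side 55.8319820837199 322.13919760436175 201.1976414362873 [[0.8922, -0.4511, 0.0203, -0.5299], [-0.3115, -0.6474, -0.6955, 0.2787], [0.3269, 0.6143, -0.7182, 0.6898], [0.0, 0.0, 0.0, 1.0]]
```

View pics/top0.png

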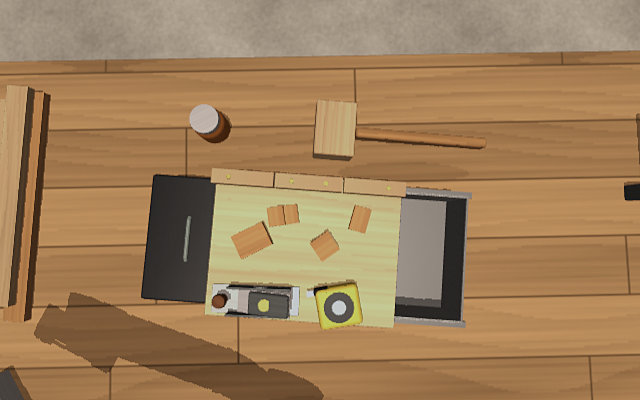

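View pics/side0.png

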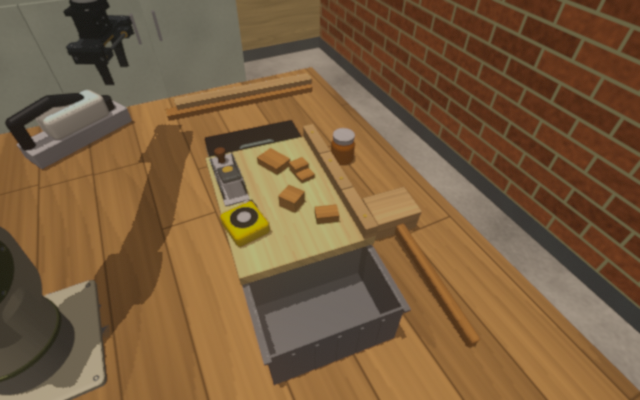

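The bin is at the right end (world −y). In the top view, the offcuts are at about long (252,240), lap (283,215), block (324,245) and short (360,219). The plane is at (255,300), the tape at (339,305), and the top's near corners are at (205,314) and (393,327).

```bash
cat > h.py <<'E'
import numpy as np,cv2
from bench import sensors,vision
def px2w(n,px,z):
    m=vision.camera_model(n);f=200/np.tan(np.radians(m['vertical_fov'])/2)
    T=np.array(m['camera_from_world']);R=T[:3,:3];c=-R.T@T[:3,3]
    d=np.c_[(np.atleast_2d(px)-[m['cx'],m['cy']])/f,np.ones(len(np.atleast_2d(px)))]@R
    return (c+d*((z-c[2])/d[:,2])[:,None])[:,:2]
P=px2w('top',[[205,314],[393,327]],.15)
v=P[0]-P[1];ey=v/np.hypot(*v);ex=np.array([ey[1],-ey[0]])
O=P.mean(0)+.13*ex
def w2s(p): return np.c_[(p-O)@ex,(p-O)@ey]
def offcuts(img,top=True):
    hsv=cv2.cvtColor(img,cv2.COLOR_RGB2HSV)
    m=cv2.inRange(hsv,(5,105,110),(18,255,255))
    m[:,:200]=0;m[:,470:]=0;m[:197]=0;m[280:]=0
    out=[]
    for c in cv2.findContours(m,cv2.RETR_EXTERNAL,cv2.CHAIN_APPROX_NONE)[0]:
        if cv2.contourArea(c)<60: continue
        out.append((c[:,0].astype(float),cv2.minAreaRect(c)))
    return out
def report():
    img=vision.camera('top');s=sensors.read_state();e=np.array(s['ee_pos'])
    for c,b in offcuts(img):
        p=w2s(px2w('top',c,.172));print('px',np.round(b[0]),'stand x',np.round([p[:,0].min()*1e3,p[:,0].max()*1e3]),'y',np.round([p[:,1].min()*1e3,p[:,1].max()*1e3]))
    tcp(s);return img
def tcp(s=None):
    s=s or sensors.read_state();e=np.array(s['ee_pos']);q=s['eef_rot']
    from scipy.spatial.transform import Rotation as Ro
    ty=Ro.from_quat(q).as_matrix()[:2,1]
    print('t',round(s['time'],2),'tcp stand mm',np.round(w2s(e[None,:2])*1e3),'h above top',round((e[2]-.15)*1e3,1),'tool y vs stand x deg',round(np.degrees(np.arctan2(ty@ey,ty@ex)),1),'F',np.round(s['ft_force'],1),'w',round(s['width']*1e3,1),s['grip_force'])
E
python3 - <<'E'
from h import *
print(P,O,np.degrees(np.arctan2(ey[1],ey[0])),np.hypot(*v))
img=report()
print('right end',w2s(px2w('top',[[401,196]],.15)),'plane/tape far edges',w2s(px2w('top',[[292,286],[222,283]],.19)),w2s(px2w('top',[[355,281],[318,286]],.184)),'fence inner',w2s(px2w('top',[[212,184],[404,196]],.18)))
E
```

```text
[[ 0.40680051  0.22537974]
 [ 0.3771986  -0.11012162]] [0.52149648 0.04620331] 84.95774388275282 0.33680475222327527
px [325. 245.] stand x [-20.  37.] y [-62. -10.]
px [252. 240.] stand x [-24.  43.] y [ 58. 128.]
px [360. 219.] stand x [35. 82.] y [-113.  -75.]
px [282. 214.] stand x [35. 77.] y [13. 69.]
px [467. 239.] stand x [-34. 106.] y [-291. -283.]
t 0.15 tcp stand mm [[-283.  488.]] h above top 72.0 tool y vs stand x deg 68.2 F [-0.4 -0.2  0.2] w 87.3 0.0
right end [[ 0.10535457 -0.169404  ]] plane/tape far edges [[-0.06293496  0.01423593]
 [-0.06599813  0.13242308]] [[-0.04826395 -0.09198359]
 [-0.06098519 -0.02956187]] fence inner [[ 0.10087185  0.16686487]
 [ 0.10312034 -0.16823413]]
```

```bash
python3 -m crank '[[[0,0,-0.3],0.95],[[0,0,-0.3],0.95],[[0,0,-0.3],0.95],[[0,0,0],0.95],[[0,0,0],0.95],[[0,0,0],0.95],[[0,0,0],0.95],[[0,0,0],0.95],[[0,0,0],0.9],[[0,0,0],0],[[0,0,0],0]]' 0.1 5; python3 -c "from h import *;tcp()"
```

```text
time: 1.52
ee_pos: [0.2823, 0.5575, 0.2494]
eef_rot: [0.735, 0.678, -0.0, 0.0]
ft_force: [-0.1, -0.2, 0.4]
width: 0.009
grip_force: 0.0
t 1.52 tcp stand mm [[-283.  488.]] h above top 99.4 tool y vs stand x deg 0.3 F [-0.1 -0.2  0.4] w 9.0 0.0
```

```bash
python3 -m crank '[[[-0.9,0.9,0],0],[[-0.9,0.9,0],0],[[-0.9,0.9,0],0],[[-0.9,0.9,0],0],[[-0.9,0.9,0],0],[[-0.9,0.9,0],0],[[-0.9,0.9,0],0],[[-0.9,0.9,0],0],[[-0.9,0.9,0],0],[[-0.9,0.9,0],0],[[-0.9,0.9,0],0],[[-0.9,0.9,0],0]]'; python3 -m crank '[[[-0.9,0.7,0],0],[[-0.7,0.1,0],0],[[0,0,0],0],[[0,0,0],0]]' ; python3 -c "from h import *;tcp()"
```

```text
time: 3.02
ee_pos: [0.5785, 0.2063, 0.2496]
eef_rot: [0.736, 0.677, 0.0, -0.0]
ft_force: [0.3, 0.1, 0.4]
width: 0.0089
grip_force: 0.0
time: 3.52
ee_pos: [0.5969, 0.1592, 0.2496]
eef_rot: [0.736, 0.677, 0.0, -0.001]
ft_force: [-1.3, -0.2, -0.2]
width: 0.0086
grip_force: 0.0
t 3.52 tcp stand mm [[ 65. 119.]] h above top 99.6 tool y vs stand x deg 0.3 F [-1.3 -0.2 -0.2] w 8.6 0.0
```

```bash
python3 -m crank '[[[-0.3,0,0.5],0],[[0,0.05,0.7],0],[[0,0,0.7],0],[[0,0,0.6],0],[[0,0,0.4],0],[[0,0,0.22],0],[[0,0,0],0],[[0,0,0],0]]'; python3 -c "
from h import *
tcp(); cv2.imwrite('pics/top1.png',cv2.resize(vision.camera('top')[150:350,180:480,::-1],(780,520)))"
```

```text
time: 4.53
ee_pos: [0.5987, 0.1484, 0.1566]
eef_rot: [0.736, 0.676, 0.001, 0.0]
ft_force: [-0.1, 0.9, 0.2]
width: 0.0088
grip_force: 0.0
t 4.53 tcp stand mm [[ 68. 109.]] h above top 6.6 tool y vs stand x deg 0.2 F [-0.1  0.9  0.2] w 8.8 0.0
```

View pics/top1.png

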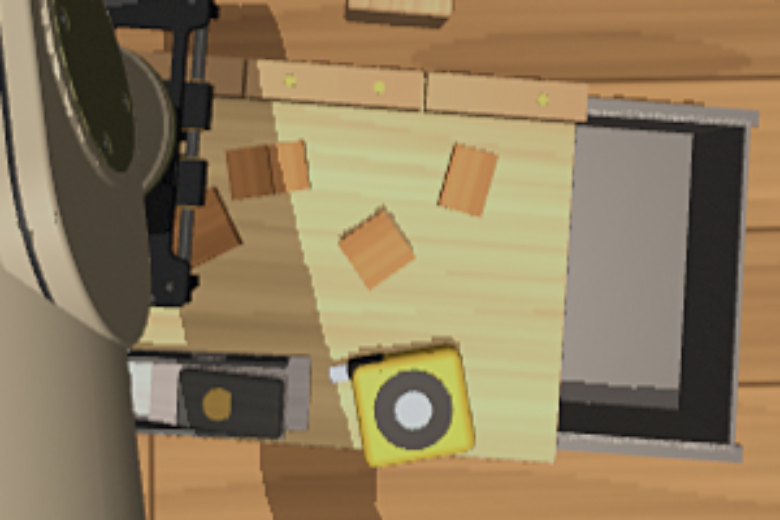

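The fingers are down behind the lap piece and nothing has moved: lap at crop (268,170), short at (468,180), block at (377,247). Now I'll sweep the far lane.

```bash
python3 -m crank '[[[-0.4,0,0],0],[[-0.4,0,0],0],[[-0.5,0,0],0],[[-0.5,-0.1,0],0],[[-0.5,-0.1,0],0],[[-0.5,0,0],0],[[-0.5,0,0],0],[[-0.5,0,0],0],[[-0.5,0,0],0],[[-0.5,0,0],0],[[-0.4,0,0],0],[[0,0,0],0]]'; python3 -c "
from h import *
cv2.imwrite('pics/top2.png',cv2.resize(report()[150:350,180:480,::-1],(780,520)))"
```

```text
time: 6.08
ee_pos: [0.5791, -0.0079, 0.156]
eef_rot: [0.737, 0.676, -0.0, 0.0]
ft_force: [0.6, 0.4, 0.6]
width: 0.009
grip_force: 0.0
px [252. 240.] stand x [-24.  43.] y [ 58. 128.]
px [467. 239.] stand x [-34. 106.] y [-291. -283.]
t 6.12 tcp stand mm [[ 62. -48.]] h above top 5.9 tool y vs stand x deg 0.1 F [-0.7  0.7  0.3] w 8.5 0.0
```

View pics/top2.png

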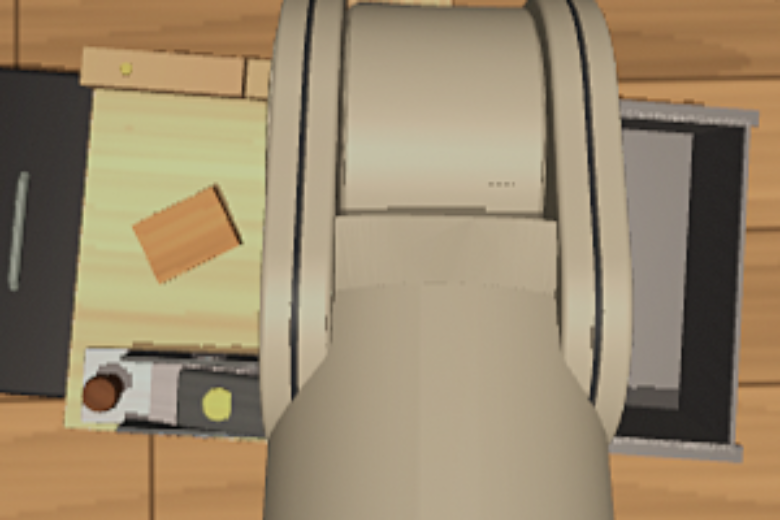

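The arm hides the lane from above. Long is untouched at crop (187,235). I'll finish the lane and then check with the side camera.

```bash
python3 -m crank '[[[-0.5,0,0],0],[[-0.5,0,0],0],[[-0.5,0,0],0],[[-0.5,0,0],0],[[-0.5,0,0],0],[[-0.5,0,0],0],[[-0.5,0,0],0],[[-0.5,0,0],0],[[-0.5,0,0],0],[[-0.5,0,0],0],[[-0.3,0,0],0],[[0,0,0],0]]'; python3 -c "
from h import *
tcp();a=vision.camera('side')[100:390,170:450,::-1];b=vision.camera('top')[150:350,180:480,::-1]
cv2.imwrite('pics/m3.png',np.hstack([cv2.resize(a,(386,400)),cv2.resize(b,(400,267)) if 0 else cv2.copyMakeBorder(cv2.resize(b,(410,273)),0,127,0,0,0)]))"
```

```text
time: 7.62
ee_pos: [0.5655, -0.1658, 0.1559]
eef_rot: [0.737, 0.676, -0.0, -0.0]
ft_force: [0.4, 0.3, 0.3]
width: 0.0088
grip_force: 0.0
t 7.62 tcp stand mm [[  62. -207.]] h above top 5.9 tool y vs stand x deg 0.1 F [0.4 0.3 0.3] w 8.8 0.0
```

View pics/m3.png

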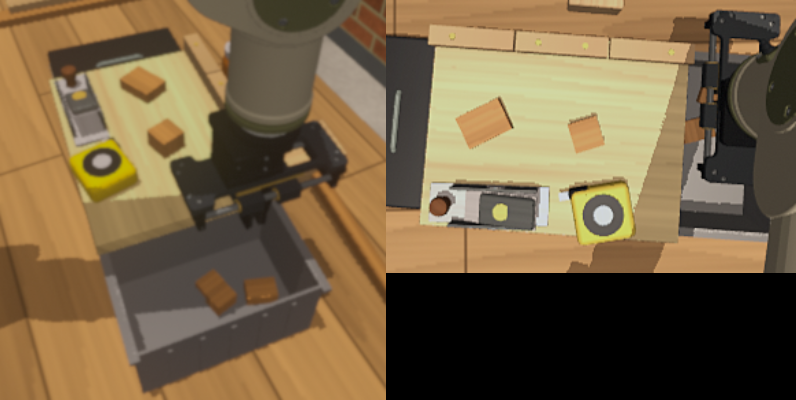

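Short and lap are in the bin, at side crop (215,292) and (261,290). Block and long remain on the top. I'll lift and go back behind long.

```bash
python3 -m crank '[[[0,0,-0.7],0],[[0.4,0,-0.7],0],[[0.8,0,-0.6],0],[[1,-0.1,0],0],[[1,-0.2,0],0],[[1,-0.2,0],0],[[1,-0.2,0],0],[[1,-0.2,0],0],[[1,-0.2,0],0],[[1,-0.2,0],0],[[1,-0.2,0],0],[[1,-0.2,0],0]]'; python3 -m crank '[[[1,-0.1,0],0],[[0.6,0,0],0],[[0,0,0],0],[[0,0,0],0]]'; python3 -c "
from h import *
report()"
```

```text
time: 9.22
ee_pos: [0.5403, 0.146, 0.216]
eef_rot: [0.736, 0.677, 0.0, -0.0]
ft_force: [0.2, 0.6, 0.3]
width: 0.0083
grip_force: 0.0
time: 9.72
ee_pos: [0.5421, 0.1909, 0.2159]
eef_rot: [0.737, 0.676, -0.0, 0.0]
ft_force: [0.5, -0.8, 0.1]
width: 0.0084
grip_force: 0.0
px [408. 244.] stand x [ 2. 37.] y [-203. -164.]
px [326. 247.] stand x [-20.  30.] y [-62. -15.]
px [252. 248.] stand x [-61.  50.] y [ 25. 149.]
px [418. 217.] stand x [50. 88.] y [-212. -181.]
px [467. 239.] stand x [-34. 106.] y [-291. -283.]
t 9.78 tcp stand mm [[  8. 146.]] h above top 66.0 tool y vs stand x deg 0.1 F [ 0.7 -0.1  0.1] w 8.8 0.0
```

```bash
python3 -m crank '[[[0.1,0,0.5],0],[[0,0.05,0.6],0],[[0,0,0.5],0],[[0,0,0.3],0],[[0,0,0.1],0],[[0,0,0],0],[[0,0,0],0]]' 0.28; python3 -m crank '[[[-0.3,0,0],0],[[-0.4,0,0],0],[[-0.4,0,0],0],[[-0.4,0,0],0],[[-0.4,0,0],0],[[-0.5,0,0],0],[[-0.5,0,0],0],[[-0.5,0,0],0],[[-0.5,0,0],0],[[-0.5,0,0],0],[[-0.3,0,0],0],[[0,0,0],0]]'; python3 -c "
from h import *
tcp();cv2.imwrite('pics/s4.png',cv2.resize(vision.camera('side')[100:300,170:450,::-1],(784,560)))"
```

```text
time: 10.65
ee_pos: [0.5439, 0.1953, 0.1565]
eef_rot: [0.736, 0.677, 0.0, 0.0]
ft_force: [-0.4, -0.4, 0.6]
width: 0.0246
grip_force: 0.0
time: 12.15
ee_pos: [0.5317, 0.0539, 0.156]
eef_rot: [0.737, 0.676, 0.0, 0.0]
ft_force: [-0.2, -0.1, -0.8]
width: 0.0243
grip_force: 0.0
t 12.15 tcp stand mm [[9. 9.]] h above top 6.0 tool y vs stand x deg 0.1 F [-0.2 -0.1 -0.8] w 24.3 0.0
```

View pics/s4.png

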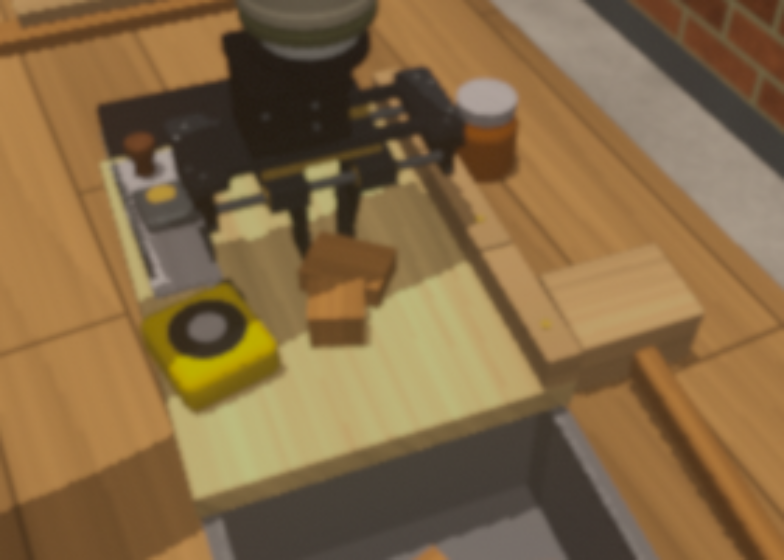

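Long and block travel together ahead of the fingers, at crop (350,262) and (338,308). The tape at (210,330) is clear. I'll continue.

```bash
python3 -m crank '[[[-0.4,0.05,0],0],[[-0.5,0.05,0],0],[[-0.5,0.05,0],0],[[-0.5,0,0],0],[[-0.5,0,0],0],[[-0.5,0,0],0],[[-0.5,0,0],0],[[0,0,0],0]]'; python3 -c "
from h import *
tcp();cv2.imwrite('pics/s5.png',cv2.resize(vision.camera('side')[140:380,190:450,::-1],(640,590)))"
```

```text
time: 13.2
ee_pos: [0.5274, -0.0489, 0.156]
eef_rot: [0.737, 0.676, -0.0, 0.0]
ft_force: [-0.4, -0.5, -0.3]
width: 0.0244
grip_force: 0.0
t 13.2 tcp stand mm [[ 14. -94.]] h above top 6.0 tool y vs stand x deg 0.1 F [-0.4 -0.5 -0.3] w 24.4 0.0
```

View pics/s5.png

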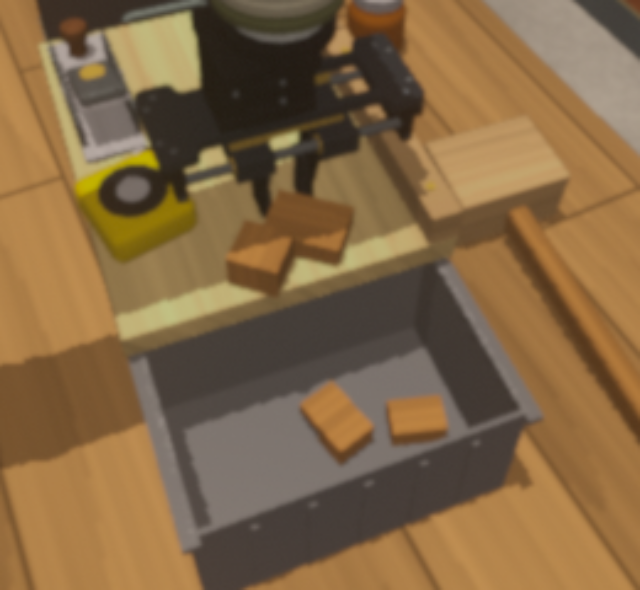

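Block is now beside long on its near side, at crop (260,258), and both are close to the edge. I'll shift slightly nearer and push off the end.

```bash
python3 -m crank '[[[-0.3,-0.1,0],0],[[-0.4,-0.1,0],0],[[-0.4,0,0],0],[[-0.4,0,0],0],[[-0.4,0,0],0],[[-0.4,0,0],0],[[-0.4,0,0],0],[[-0.4,0,0],0],[[-0.4,0,0],0],[[-0.3,0,0],0],[[0,0,0],0],[[0,0,0],0]]'; python3 -c "
from h import *
tcp();a=vision.camera('side')[100:390,170:450,::-1];b=vision.camera('top')[150:350,180:480,::-1]
cv2.imwrite('pics/m6.png',np.hstack([cv2.resize(a,(386,400)),cv2.copyMakeBorder(cv2.resize(b,(410,273)),0,127,0,0,0)]))"
```

```text
time: 14.75
ee_pos: [0.512, -0.16, 0.1559]
eef_rot: [0.736, 0.677, 0.0, -0.0]
ft_force: [0.5, -0.2, -0.4]
width: 0.0243
grip_force: 0.0
t 14.75 tcp stand mm [[   9. -206.]] h above top 5.9 tool y vs stand x deg 0.2 F [ 0.5 -0.2 -0.4] w 24.3 0.0
```

View pics/m6.png

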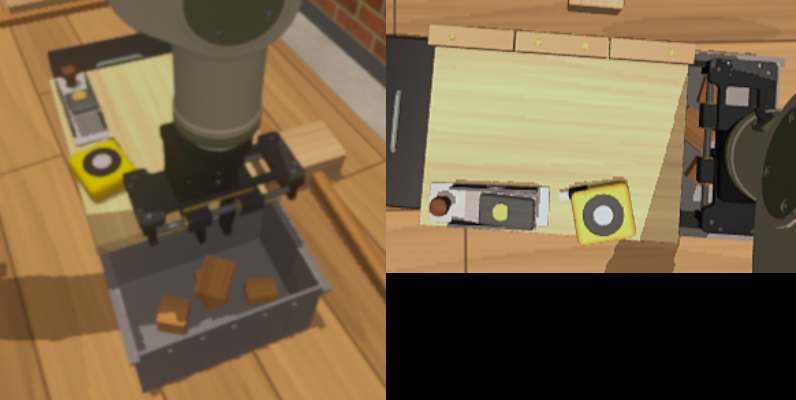

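The top is clear. I'll lift, back off over the cleared stand and confirm.

```bash
python3 -m crank '[[[0,0,-0.7],0],[[0,0,-0.8],0],[[0.3,0,-0.8],0],[[0.8,0,-0.8],0],[[1,0,0],0],[[1,0,0],0],[[1,0,0],0],[[1,0,0],0],[[1,0,0],0],[[0.5,0,0],0],[[0,0,0],0],[[0,0,0],0]]'; python3 -c "
from h import *
tcp();a=vision.camera('side')[100:390,170:450,::-1];b=vision.camera('top')[70:350,130:500,::-1]
cv2.imwrite('pics/m7.png',np.hstack([cv2.resize(a,(386,400)),cv2.copyMakeBorder(cv2.resize(b,(410,310)),0,90,0,0,0)]))"
```

```text
time: 16.35
ee_pos: [0.5287, 0.0354, 0.249]
eef_rot: [0.737, 0.676, -0.0, 0.0]
ft_force: [0.2, -0.5, 0.0]
width: 0.0241
grip_force: 0.0
t 16.35 tcp stand mm [[  8. -10.]] h above top 99.0 tool y vs stand x deg 0.1 F [ 0.2 -0.5  0. ] w 24.1 0.0
```

View pics/m7.png

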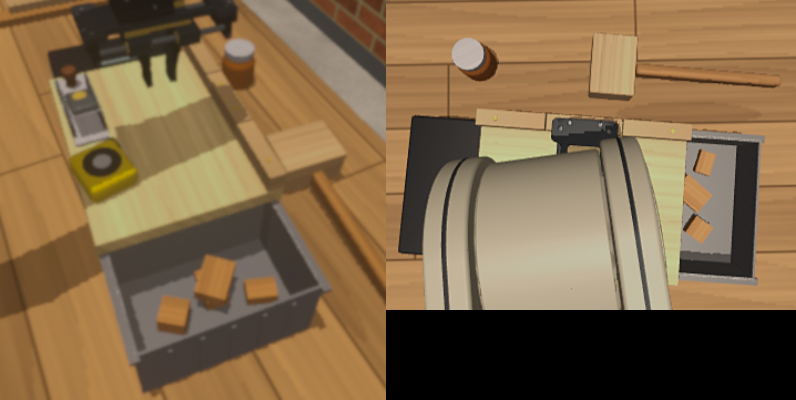

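All four offcuts are in the bin: block at (173,315), long lying on lap at (214,280) and short at (261,290). The top is clear, and the plane, tape, mallet and jar are where they were.

```bash
python3 -c "
from bench import r
print(r.close_job())"
```

```text
the job is handed in; nothing more can be done
None
```

The job is handed in: all four offcuts were swept off the end of the stand into the bin by pushing only, the plane, tape, mallet and jar look undisturbed in the final pictures, and the clock read about 16 s.

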